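# Check a hand force gauge against a dead weight on a beam tester

## Robot

A 6-joint arm with a two-finger parallel gripper is mounted at the origin on a cart in front of the work surface, level with it; the furniture and walls round the work are solid. World frame = base frame: x ahead of the robot, y to its left, z up, the work surface at z = 0. Lengths are in m, angles in rad, forces in N, time in s.
With the tool pointing down it reaches from about 0.375 to 0.9 m from the base axis. Payload 3.1 kg.
Tool frame: the origin (TCP) lies midway between the tips of the shut fingers; the grasp point (between the pads) lies 19 mm behind it; x points along the fingers, y is the direction in which the jaws open and shut, and the axes are right-handed (so a half turn about x gives the same grasp; the last joint's range is limited). The gripper opens to 87 mm and grips with 3 to 60 N. Pads are 19 mm wide; open, the fingers measure 117 mm over their backs; the gripper's body (75 mm by 190 mm) begins 51 mm behind the grasp point.
Start: joints at [-1.468, 0.527, 1.433, -0, 1.181, -0.178], TCP at [0.174, -0.6, 0.223] pointing down, gripper open.
Joint ranges: [-3.08, 3.08], [-0.75, 2.2], [0.22, 2.44], [-1.43, 4.57], [0, 2.65], [-2.85, 2.85]. Speed limits (rad/s): [2.79, 2.79, 3.14, 3.14, 3.14, 3.14].

## Interface

Orientations are given as a unit quaternion [x, y, z, w].
In Python, from rig import get_obs, imaging, robot gives the robot as it stands.
- The arm moves only by the shell command python3 -m inch 'ROWS' [FORCE]. ROWS is JSON, a list of rows, each a list of 3 entries, a list of its own where there are three numbers: the finger opening in mm, from 0 to 87, then the shift along the tool's x, y, z in mm, then the turn, a rotation vector about the tool's x, y, z in degrees. In form: [[grip, [dx, dy, dz], [wx, wy, wz]], ...]. A call has 1 to 12 rows; each row shifts and turns the pose as measured when the row begins, along the tool's axes as they then stand; what a row does not reach is not made up. A row lasts 1/8 s, in which the tool goes at most 62.5 mm and 10.7 degrees, less where a joint would pass 70% of its speed; a pose out of reach is approached as far as the arm can. A call with a gripper value outside its range is refused whole. The fingers move at their own pace and stop on an object; FORCE is the grip in N (left out, the last holds). Time passes only in rows, so rows that do not move let the fingers close. It gives the time, the measured TCP pose, the force and the opening at its end, in the units of the state.
- get_obs(): the state, without advancing time (a new reading comes with each control period).
- imaging.camera(name): name is "scene" or "top"; returns the picture (480x640x3 uint8, red, green, blue); there is no depth.
- imaging.camera_params(name): a dict with "camera_matrix" (3x3 intrinsics, pixels), "xyz" and "rotation" of the camera in the world. Camera axes: x right, y down, z forward; pixel columns grow to the right and rows downward; lengths in m; the calibration is good to about 2 mm. A picture is of the moment at which its call begins. camera_params takes no time and is no camera call.
- robot.hand_in(): hands the job in, once; it reports no verdict.
Trained networks look in the newest picture that a camera, given by its name, has taken for a name from the list of things; names that differ only in an ending like _2 or _b are one class to them, and where a whole thing is asked for, a point or a joint stands for the part that bears it (a point fixed in the world has none). Each returns a list of dicts, best first, with "confidence" (0 to 1); they miss things now and then, are a little off and sometimes report something else, mostly with a low value. They report only what shows in the picture. A call takes as long as a camera call.
- imaging.cut_out(camera, target): "pixels" (480x640 bool, what is visible of it) and "box" ([centre column, centre row, width, height] in pixels, round what is visible of it).
- imaging.tip_of(camera, target): "pixel" ([column, row] in pixels: a listed point, or the origin of a listed thing).
The state is a dict: "time": time; "q": joint angles; "joint_velocities": joint speeds; "joint_torque": joint torques, N m; "position": TCP position; "tool_rot": TCP orientation; "ft_force": force on the tool from outside, world axes, zero at the start; "moment": the same for the moment, N m; "grip_width": finger opening in m.
Only numpy, scipy, OpenCV 4.12 (cv2) and the standard library are available. Lean on these libraries where they do the work, as an engineer would, in place of code of your own. Each camera call takes 0.05 s, during which the arm holds its last target. There are 200 camera calls.

## Task

Check the hand-held force gauge on the beam tester: while the beam is still arrested, stand the 500 g weight (the largest of the three in the wooden tray) in the beam's pan, then swing the arrest lever fully over to release the beam, whose pan end sinks. Lift the gauge out of its cradle and, keeping it upright, press its tip gently down on the ring-marked spot of the anvil at the beam's other end until the beam floats level, its pointer between the two inner ticks next to the middle mark. Finish while still holding the gauge there; keep the other weights and the loose things on the desk where they are.

Things in the scene. Friction and masses are not known exactly. Their poses are not given: they have to be found in the camera images.
- tester: fixed beam tester: grey base 128 x 215 mm, 22 mm high; its column carries an aluminium beam 256 mm long along y. Origin on the desk below the pivot, which is 100 mm up; z up, x from the front (lever) to the back, y towards the anvil (left). The base reaches 92 mm in front and 36 mm behind the origin; a white index plate on the column, 34 mm wide, 26 mm behind the beam, reaches z = 184 mm
- beam (a joint): tilt of the beam, rad: 0 level, positive anvil end down, stops at -0.10 and +0.10. Its pointer is at the middle mark at 0, at the inner ticks at -0.04 and +0.04. The empty beam balances; released with 500 g in the pan it lies at -0.10 and floats under about 5 N (4.5 to 5.4) straight down on the anvil, equal at every tilt. Arrested, two posts below hold it level
- arrest_lever (a joint): lever on the tester's front: 0 arrested (leans 0.6 rad to the right, -y), 1.2 released (leans 0.6 rad to the left, +y), end stops at both; stays where it is left. It swings in the tester's y-z plane about a shaft 38 mm up at x = -80 mm, y = 0; pushing the knob sideways takes 2 to 4 N. It lowers the arrest posts by 12 mm
- lever_knob (a point): centre of the black ball knob, 18 mm diameter, at the end of the arrest lever, 62 mm from its shaft; 89 mm above the desk at either end, 100 mm in the middle of the swing
- pan_floor (a point): centre of the floor of the round steel pan fixed on the beam's right end (-y), 110 mm from the pivot; floor 56 mm across, rim 3.5 mm high, 62 mm outside. Arrested, the floor is level, 113 mm above the desk
- anvil_mark (a point): the marked spot: centre of the engraved ring (12 mm diameter, with a centre dot) on top of the anvil, a level steel disc of 30 mm diameter fixed on the beam's left end (+y), 110 mm from the pivot; 115 mm above the desk when the beam is level, 11 mm higher when the pan end is down
- weight_500: the 500 g weight, largest of three plain steel knob weights: cylinder 38 mm diameter and 46 mm high, with a knob 24 mm wide on top, 63 mm in all; origin at the centre of its underside
- weight_200: 200 g steel knob weight, 28 mm diameter, cylinder 34 mm and 47 mm in all high; origin at the centre of its underside; stays in the tray
- weight_100: 100 g steel knob weight, 22 mm diameter, cylinder 27 mm and 37 mm in all high; origin at the centre of its underside; stays in the tray
- tray: fixed shallow wooden tray 160 x 66 mm, floor 5 mm and rim 12 mm above the desk; origin under its centre, x along its length. The three weights stand in a row along x, 48 mm apart, in any order
- gauge: hand-held force gauge, 280 g: grey case 28 mm (x) by 58 mm (y) by 110 mm (z) with display and keys on its -x face and a ribbed black rubber grip round its top 36 mm, a thin shaft below. Origin at the tip; z from the tip up through the case: the case reaches from z = 45 to 155 mm. Grip it from above across its 28 mm thickness (along its own x), for instance at z = 130 mm
- gauge_tip (a point): the rounded tip of the gauge's shaft, 12 mm diameter, at the gauge's origin
- cradle: fixed dark steel cradle in which the gauge stands upright, 84 x 94 mm, side plates up to 84 mm, front and back up to 78 mm; same axes as the gauge; origin on the desk. The case sits 22 mm deep in it with about 2 mm play; the tip hangs 17 mm above the desk. The gauge comes out straight up after 25 mm
- tally_counter: small white round tally counter, 52 x 44 x 21 mm, loose; origin under its centre; leave alone
- petri_dish: petri dish with lid, 62 mm diameter, 15 mm high, loose; origin under its centre; leave alone
- coverslip_box: small box 39 x 47 x 16 mm, loose; origin under its centre; leave alone
- screwdriver: small screwdriver with a thick handle, 149 mm long along its y, lying loose; origin under its middle; leave alone
- slide_pack: pack of slides 79 x 31 x 24 mm, loose; origin under its centre; leave alone
- microscope: fixed microscope right of the cradle, in the way of a straight swing from the robot's start to the work; origin under its middle. World frame: it fills x 0.48 to 0.76 m, y -0.31 to -0.14 m, up to 0.39 m high, and its eyepieces lean forward over the desk to x = 0.40 m at y -0.27 to -0.155 m, z 0.33 to 0.42 m. Keep the arm clear of it
- vortex_mixer: fixed round vortex mixer behind the tester's pan end, 108 mm across and 143 mm high; origin under its middle; not used

How it is judged:
By the outcome, as a careful person would: the job done as asked, in the order asked, and still so for the second after the job is handed in, while the arm keeps its last pose, push and grip.
It also fails if it takes over 67 s, if anything falls off the work surface, if the arm or the gripper's body presses on something with over 40 N, if the wrist force passes 120 N, or if a joint passes its speed limit or range.

## Working session

There is one attempt and no reset: what is moved stays moved. The work goes in short steps, Python scripts to look and compute and a shell command to move; the robot and the scene stay as the last step left them, time stands still between calls to the robot, and variables do not carry over. Pictures are saved under pics/ and viewed, about 8 in all and at most 12, crops included, and the job is handed in when it is done.

```bash
ls; mkdir -p pics; python3 - <<'E'
from rig import get_obs, imaging, robot
import cv2, numpy as np
o=get_obs(); print({k:np.round(v,3).tolist() for k,v in o.items()})
for c in ["scene","top"]:
    im=imaging.camera(c); cv2.imwrite(f"pics/{c}0.png",im[:,:,::-1])
    p=imaging.camera_params(c); print(c,{k:np.round(v,4).tolist() for k,v in p.items()})
    for t in ["tester","lever_knob","pan_floor","anvil_mark","weight_500","weight_200","weight_100","tray","gauge","gauge_tip","cradle","tally_counter","petri_dish","coverslip_box","screwdriver","slide_pack","vortex_mixer"]:
        r=imaging.tip_of(c,t)
        print(c,t,[(np.round(d["pixel"],1).tolist(),round(d["confidence"],2)) for d in r[:2]])
E
```

```text
pics
{'time': 0.0, 'q': [-1.468, 0.528, 1.434, 0.0, 1.181, -0.178], 'joint_velocities': [0.001, -0.0, 0.001, -0.001, -0.001, 0.001], 'joint_torque': [-0.0, -44.004, -17.659, 0.063, 0.058, -0.0], 'position': [0.174, -0.6, 0.222], 'tool_rot': [0.7, 0.1, -0.7, 0.099], 'ft_force': [0.03, -0.195, 0.121], 'moment': [0.016, -0.001, -0.015], 'grip_width': 0.087}
scene {'camera_matrix': [[549.851, 0.0, 321.9446], [0.0, 549.851, 248.9622], [0.0, 0.0, 1.0]], 'xyz': [-0.1126, 0.9059, 0.9381], 'rotation': [-0.3062, 0.8476, -0.4063, 0.1507]}
scene tester [([320.6, 300.8], 0.66)]
scene lever_knob [([350.3, 286.6], 0.55)]
scene pan_floor [([356.3, 247.6], 0.9)]
scene anvil_mark [([279.1, 284.0], 0.73), ([264.2, 378.9], 0.26)]
scene weight_500 [([247.7, 368.3], 0.63), ([262.3, 375.9], 0.6)]
scene weight_200 [([247.7, 368.3], 0.63), ([262.3, 375.9], 0.6)]
scene weight_100 [([247.7, 368.3], 0.63), ([262.3, 375.9], 0.6)]
scene tray [([247.8, 365.4], 0.72)]
scene gauge [([318.8, 300.5], 0.73), ([405.3, 260.8], 0.59)]
scene gauge_tip [([402.7, 260.8], 0.86), ([273.9, 280.6], 0.57)]
scene cradle [([401.2, 
[... 585 characters left out ...]
ever_knob [([285.9, 293.5], 0.49), ([395.4, 172.8], 0.2)]
top pan_floor [([336.3, 259.5], 0.73), ([161.7, 258.6], 0.72)]
top anvil_mark [([225.7, 233.5], 0.63)]
top weight_500 [([160.2, 259.0], 0.77), ([163.1, 259.3], 0.7)]
top weight_200 [([160.2, 259.0], 0.77), ([163.1, 259.3], 0.7)]
top weight_100 [([160.2, 259.0], 0.77), ([163.1, 259.3], 0.7)]
top tray [([162.2, 257.7], 0.92)]
top gauge [([396.4, 291.6], 0.57)]
top gauge_tip []
top cradle [([398.7, 288.9], 0.75), ([204.7, 219.6], 0.27)]
top tally_counter []
top petri_dish [([299.1, 200.5], 0.91)]
top coverslip_box [([390.6, 230.0], 0.68)]
top screwdriver [([231.1, 192.6], 0.89)]
top slide_pack [([393.6, 177.6], 0.98)]
top vortex_mixer []
```

```bash
python3 - <<'E'
import cv2
a=cv2.imread("pics/top0.png")[130:350,110:450]; cv2.imwrite("pics/top0c.png",cv2.resize(a,None,fx=2.35,fy=2.35,interpolation=cv2.INTER_CUBIC))
a=cv2.imread("pics/scene0.png")[160:420,200:480]; cv2.imwrite("pics/scene0c.png",cv2.resize(a,None,fx=2.3,fy=2.3,interpolation=cv2.INTER_CUBIC))
E
```

```text
(no output)
```

View pics/top0c.png

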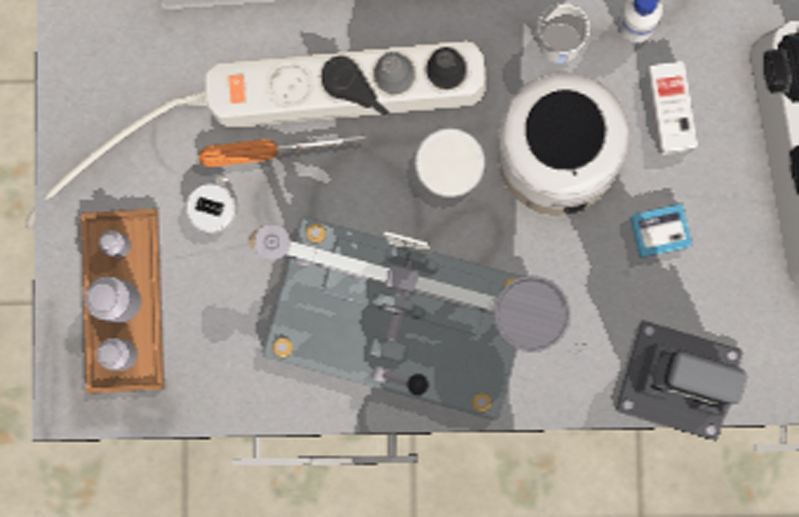

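View pics/scene0c.png

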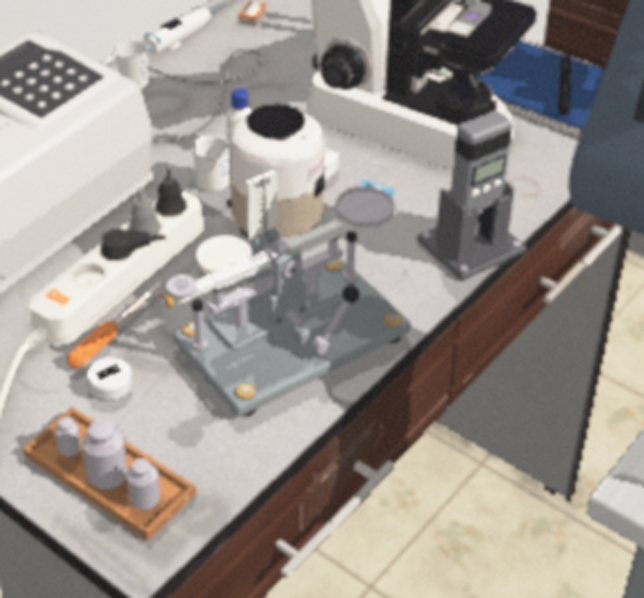

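```bash
cat > h.py <<'E'
import numpy as np, cv2
from scipy.spatial.transform import Rotation as R
from scipy.optimize import least_squares
from rig import get_obs, imaging, robot
P={c:imaging.camera_params(c) for c in ("scene","top")}
def rot(c):
    r=np.array(P[c]["rotation"]); return r if r.shape==(3,3) else R.from_quat(r).as_matrix()
def proj(c,X):
    p=(np.atleast_2d(X)-P[c]["xyz"])@rot(c); uv=p@np.array(P[c]["camera_matrix"]).T
    return uv[:,:2]/uv[:,2:]
def onz(c,px,z):
    d=rot(c)@np.linalg.inv(P[c]["camera_matrix"])@np.array([*px,1.]); o=np.array(P[c]["xyz"])
    return o+d*(z-o[2])/d[2]
def go(target,yaw=None,n=None):
    """shift in tool axes (mm) to world target; yaw = world angle of the jaw axis (tool y), mod pi"""
    o=get_obs(); M=R.from_quat(o["tool_rot"]); p=np.array(o["position"])
    print("pos",p.round(4),"jaw deg",np.degrees(np.arctan2(*M.as_matrix()[[1,0],1])).round(1),"tilt",M.as_matrix()[:,0].round(3),"F",np.round(o["ft_force"],1),"w",round(o["grip_width"]*1e3,1),"t",round(o["time"],2),"q",np.round(o["q"],2))
    print("shift mm",(M.inv().apply(np.array(target)-p)*1e3).round(1),"dist",np.linalg.norm(np.array(target)-p).round(3))
    if yaw is not None:
        x=np.array([0,0,-1.]);y=np.array([np.cos(yaw),np.sin(yaw),0])
        for s in (1,-1):
            T=R.from_matrix(np.c_[x,s*y,np.cross(x,s*y)])
            print("turn deg",np.degrees((M.inv()*T).as_rotvec()).round(1),"shift after turn",(T.inv().apply(np.array(target)-p)*1e3).round(1))
E
cat > m.py <<'E'
from h import *
full=lambda u,v:(110+u/2.35,130+v/2.35)
sc=lambda u,v:(200+u/2.3,160+v/2.3)
# tester fit x,y,yaw : points in tester frame
k=np.array([-.080,-62e-3*np.sin(.6),.0892])
pts=[("top",[0,.110,.115],full(271,241)),("top",[0,-.110,.115],full(531,314)),("top",k,full(418,384)),
 ("scene",[0,.110,.115],sc(181,286)),("scene",[0,-.110,.115],sc(365,205)),("scene",k,sc(351,294))]
def T(p,X): c,s=np.cos(p[2]),np.sin(p[2]); X=np.array(X); return np.array([p[0]+c*X[0]-s*X[1],p[1]+s*X[0]+c*X[1],X[2]])
f=lambda p:np.concatenate([proj(c,T(p,X))[0]-px for c,X,px in pts])
s=least_squares(f,[.42,.17,0]); print("tester",s.x.round(4),"res",s.fun.reshape(-1,2).round(1).tolist())
for n,X in (("anvil",[0,.11,.115]),("pan",[0,-.11,.113]),("knob",k)): print(n,T(s.x,X).round(4))
# weight top of knob
for c,px,z in (("top",full(103,293),.068),("scene",sc(103,430),.068),("top",full(108,237),.052),("top",full(108,350),.042)): print("w",c,onz(c,px,z).round(4))
# masks
for c,t in (("top","tray"),("top","gauge"),("top","cradle"),("scene","gauge"),("top","weight_500")):
    r=imaging.cut_out(c,t)
    for d in r[:3]:
        m=d["pixels"].astype(np.uint8); cs=max(cv2.findContours(m,0,2)[0],key=cv2.contourArea,default=None)
        if cs is None: continue
        b=cv2.boxPoints(cv2.minAreaRect(cs)); print(c,t,round(d["confidence"],2),b.round(1).tolist())
        if c=="top":
            z={"tray":.012,"gauge":.172,"cradle":.005,"weight_500":.05}[t]; print("   ",[onz(c,q,z)[:2].round(3).tolist() for q in b],"centre",onz(c,b.mean(0),z).round(4))
E
python3 m.py
```

```text
tester [ 0.5143  0.171  -0.2891] res [[0.1, 0.1], [0.3, -0.4], [-0.2, 0.1], [0.2, -0.2], [-0.1, 0.4], [-0.0, 0.4]]
anvil [0.5457 0.2764 0.115 ]
pan [0.483  0.0656 0.113 ]
knob [0.4277 0.1603 0.0892]
w top [0.5098 0.4251 0.068 ]
w scene [0.5048 0.4262 0.068 ]
w top [0.5591 0.4252 0.052 ]
w top [0.4627 0.4272 0.042 ]
top tray 0.96 [[143.8000030517578, 218.6999969482422], [178.60000610351562, 217.6999969482422], [181.0, 296.29998779296875], [146.10000610351562, 297.29998779296875]]
    [[0.59, 0.461], [0.591, 0.388], [0.427, 0.383], [0.426, 0.455]] centre [0.508  0.4218 0.012 ]
top tray 0.27 [[385.29998779296875, 157.39999389648438], [401.3999938964844, 155.3000030517578], [406.3999938964844, 193.5], [390.29998779296875, 195.60000610351562]]
    [[0.711, -0.047], [0.715, -0.081], [0.633, -0.089], [0.629, -0.055]] centre [ 0.6718 -0.0682  0.012 ]
top gauge 0.85 [[386.6000061035156, 294.20001220703125], [391.3999938964844, 276.79998779296875], [428.8999938964844, 287.20001220703125], [424.0, 304.6000061035156]]
    [[0.422, -0.022], [0.453, -0.032], [0.433, -0.099], [0.402, -0.089]] centr
[... 322 characters left out ...]
auge 0.72 [[394.5, 249.60000610351562], [396.8999938964844, 206.89999389648438], [421.70001220703125, 208.3000030517578], [419.29998779296875, 251.0]]
top weight_500 0.66 [[151.0, 275.0], [168.0, 275.0], [168.0, 288.0], [151.0, 288.0]]
    [[0.47, 0.435], [0.47, 0.401], [0.444, 0.401], [0.444, 0.435]] centre [0.4571 0.418  0.05  ]
top weight_500 0.58 [[147.0, 248.0], [169.0, 248.0], [169.0, 266.0], [147.0, 266.0]]
    [[0.525, 0.444], [0.524, 0.399], [0.488, 0.399], [0.489, 0.443]] centre [0.5063 0.4213 0.05  ]
top weight_500 0.41 [[153.0, 228.0], [165.0, 228.0], [165.0, 239.0], [153.0, 239.0]]
    [[0.565, 0.432], [0.565, 0.408], [0.542, 0.407], [0.543, 0.432]] centre [0.5538 0.4196 0.05  ]
```

```bash
python3 - <<'E'
from h import *
go([0.174,-0.6,.47],np.pi/2+.03)
go([0.36,0,.47],np.pi/2+.03)
E
```

```text
pos [ 0.1738 -0.6003  0.2225] jaw deg -73.9 tilt [ 0. -0. -1.] F [ 1.  -1.1 -0.4] w 87.0 t 2.05 q [-1.47  0.53  1.43  0.    1.18 -0.18]
shift mm [-247.5   -0.3   -0.3] dist 0.247
turn deg [-165.6    0.    -0. ] shift after turn [-2.475e+02  3.000e-01  2.000e-01]
turn deg [14.4 -0.  -0. ] shift after turn [-2.475e+02 -3.000e-01 -2.000e-01]
pos [ 0.1738 -0.6003  0.2225] jaw deg -73.9 tilt [ 0. -0. -1.] F [ 1.  -1.1 -0.4] w 87.0 t 2.05 q [-1.47  0.53  1.43  0.    1.18 -0.18]
shift mm [-247.4 -524.9 -345.7] dist 0.675
turn deg [-165.6    0.    -0. ] shift after turn [-247.5  594.5  204.1]
turn deg [14.4 -0.  -0. ] shift after turn [-247.5 -594.5 -204.1]
```

```bash
python3 -m inch '[[60,[-50,0,0],[3,0,0]],[60,[-50,0,0],[3,0,0]],[60,[-50,0,0],[3,0,0]],[60,[-50,0,0],[3,0,0]],[60,[-50,0,0],[2.4,0,0]],[60,[-10,0,0],[0,0,0]]]' && python3 -m inch '[[60,[0,-54,-19],[0,0,0]],[60,[0,-54,-19],[0,0,0]],[60,[0,-54,-19],[0,0,0]],[60,[0,-54,-19],[0,0,0]],[60,[0,-54,-19],[0,0,0]],[60,[0,-54,-19],[0,0,0]]]'; python3 - <<'E'
from h import *
go([0.36,0.0,.47],np.pi/2+.03)
E
```

```text
time: 2.8
position: [0.1737, -0.5998, 0.4887]
tool_rot: [-0.707, -0.009, 0.707, -0.006]
ft_force: [0.1, -0.3, -0.2]
grip_width: 0.0602
time: 3.55
position: [0.2812, -0.2656, 0.4829]
tool_rot: [-0.706, -0.012, 0.708, -0.0]
ft_force: [1.1, -0.4, 0.6]
grip_width: 0.0599
pos [ 0.2812 -0.2656  0.4829] jaw deg -89.0 tilt [-0.003  0.017 -1.   ] F [ 1.1 -0.4  0.6] w 59.9 t 3.55 q [-1.05 -0.05  1.51  0.01  1.69  0.5 ]
shift mm [  17.2 -264.   -83.3] dist 0.277
turn deg [179.2   1.5  -0.2] shift after turn [ 12.9 263.2  86.8]
turn deg [-0.7  0.1  1. ] shift after turn [  12.9 -263.2  -86.8]
```

```bash
python3 -m inch '[[60,[0,-54,-18],[0,0,0]],[60,[0,-54,-18],[0,0,0]],[60,[0,-54,-18],[0,0,0]],[60,[0,-54,-18],[0,0,0]],[60,[0,-54,-18],[0,0,0]],[60,[0,-54,-18],[0,0,0]],[60,[0,-54,-18],[0,0,0]],[60,[0,-54,-18],[0,0,0]]]'; python3 - <<'E'
from h import *
go([0.506,0.424,.2],np.pi/2+.03)
E
```

```text
time: 4.55
position: [0.4159, 0.1851, 0.4832]
tool_rot: [-0.703, -0.013, 0.711, 0.001]
ft_force: [2.2, -0.9, 0.6]
grip_width: 0.0602
pos [0.4159 0.1851 0.4832] jaw deg -89.1 tilt [-0.012  0.02  -1.   ] F [ 2.2 -0.9  0.6] w 60.2 t 4.55 q [0.16 0.07 1.4  0.02 1.68 1.71]
shift mm [ 286.9 -231.6  -97.2] dist 0.381
turn deg [179.2   1.8  -1. ] shift after turn [283.2 236.1  97.3]
turn deg [-0.8  0.6  1.2] shift after turn [ 283.2 -236.1  -97.3]
```

```bash
python3 -m inch '[[60,[25,-48,-20],[-0.8,0.6,1.2]],[60,[40,-48,-20],[0,0,0]],[60,[40,-48,-20],[0,0,0]],[60,[40,-48,-20],[0,0,0]],[60,[40,-44,-17],[0,0,0]],[60,[50,0,0],[0,0,0]],[60,[48,0,0],[0,0,0]],[60,[0,0,0],[0,0,0]]]'; python3 - <<'E'
from h import *
for c in ("scene","top"): cv2.imwrite(f"pics/{c}1.png",imaging.camera(c)[:,:,::-1])
go([0.506,0.424,.1],np.pi/2+.03)
a=cv2.imread("pics/scene1.png")[280:420,190:330]; b=cv2.imread("pics/top1.png")[190:330,90:230]
cv2.imwrite("pics/a1.png",cv2.resize(cv2.hconcat([a,b]),None,fx=2.8,fy=2.8,interpolation=cv2.INTER_CUBIC))
# weight base edges: refine from scene picture 0
im=cv2.imread("pics/scene0.png")
E
```

```text
time: 5.55
position: [0.4973, 0.4207, 0.1924]
tool_rot: [-0.703, -0.011, 0.711, -0.018]
ft_force: [-0.2, -0.2, -0.2]
grip_width: 0.0602
pos [0.5008 0.4226 0.1979] jaw deg -87.7 tilt [-0.002 -0.004 -1.   ] F [0.9 0.3 0.4] w 59.4 t 5.65 q [ 0.53  0.6   1.37 -0.    1.18  2.06]
shift mm [97.9 -1.5 -5.4] dist 0.098
turn deg [-179.4    0.4    0.2] shift after turn [97.9  1.2  5.2]
turn deg [ 0.6  0.1 -0.2] shift after turn [97.9 -1.2 -5.2]
```

View pics/a1.png

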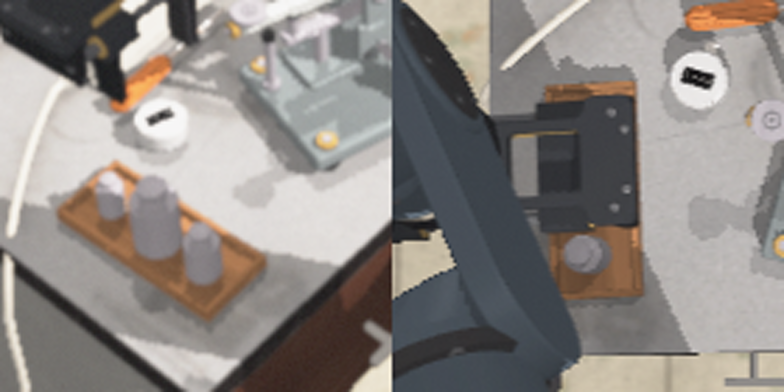

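```bash
python3 -m inch '[[60,[40,-0.5,-5],[0.6,0,0]],[60,[40,0,-2],[0,0,0]],[60,[40,0,0],[0,0,0]],[60,[30,0,0],[0,0,0]],[60,[12,0,0],[0,0,0]],[60,[8,0,0],[0,0,0]],[60,[0,0,0],[0,0,0]]]'; python3 - <<'E'
from h import *
go([0.508,0.4235,.021],np.pi/2+.03)
E
```

```text
time: 6.52
position: [0.5261, 0.4319, 0.0466]
tool_rot: [0.72, 0.016, -0.694, 0.004]
ft_force: [0.2, 0.1, 0.4]
grip_width: 0.0603
pos [0.5261 0.4319 0.0466] jaw deg -88.4 tilt [ 0.036  0.018 -0.999] F [0.2 0.1 0.4] w 60.3 t 6.53 q [ 0.52  0.8   1.44 -0.    0.86  2.07]
shift mm [24.8  8.3 19.3] dist 0.032
turn deg [179.9   1.5   3.3] shift after turn [ 25.6  -7.8 -18.4]
turn deg [-0.1 -2.1  1. ] shift after turn [25.6  7.8 18.4]
```

```bash
python3 -m inch '[[60,[0,8,18.5],[0,-2.1,1]],[60,[0,0,0],[0,0,0]]]'; python3 - <<'E'
from h import *
go([0.508,0.4235,.021],np.pi/2+.03)
E
```

```text
time: 6.78
position: [0.5076, 0.4234, 0.0481]
tool_rot: [0.707, 0.01, -0.707, 0.01]
ft_force: [0.2, 0.6, 0.0]
grip_width: 0.0599
pos [0.5076 0.4234 0.0481] jaw deg -88.4 tilt [ 0.001 -0.    -1.   ] F [0.2 0.6 0. ] w 59.9 t 6.78 q [ 0.53  0.79  1.46 -0.    0.89  2.07]
shift mm [27.1 -0.1 -0.4] dist 0.027
turn deg [ 1.799e+02 -0.000e+00  1.000e-01] shift after turn [27.1  0.1  0.4]
turn deg [-0.1 -0.  -0. ] shift after turn [27.1 -0.1 -0.4]
```

Accurate. Down and grip.

```bash
python3 -m inch '[[60,[14,0,0],[0,0,0]],[60,[13,0,0],[0,0,0]],[60,[0,0,0],[0,0,0]],[30,[0,0,0],[0,0,0]],[30,[0,0,0],[0,0,0]],[30,[0,0,0],[0,0,0]],[30,[0,0,0],[0,0,0]],[30,[0,0,0],[0,0,0]],[30,[0,0,0],[0,0,0]]]' 30; python3 - <<'E'
from h import *
go([0.508,0.4235,.24],np.radians(163.4))
E
```

```text
time: 7.9
position: [0.5081, 0.4243, 0.0193]
tool_rot: [0.708, 0.011, -0.706, 0.01]
ft_force: [-0.2, 0.9, -1.4]
grip_width: 0.037
pos [0.5081 0.4243 0.0193] jaw deg -88.4 tilt [ 0.002  0.001 -1.   ] F [-0.2  0.9 -1.4] w 37.0 t 7.9 q [0.53 0.83 1.47 0.   0.84 2.07]
shift mm [-220.7    0.5   -0.4] dist 0.221
turn deg [108.2  -0.    0.2] shift after turn [-2.207e+02 -1.000e-01 -7.000e-01]
turn deg [-71.8  -0.1  -0. ] shift after turn [-2.207e+02  1.000e-01  7.000e-01]
```

```bash
python3 -m inch '[[30,[-15,0,0],[0,0,0]],[30,[-25,0,0],[0,0,0]],[30,[-25,0,0],[0,0,0]],[30,[-25,0,0],[-8,0,0]],[30,[-25,0,0],[-8,0,0]],[30,[-25,0,0],[-8,0,0]],[30,[-25,0,0],[-8,0,0]],[30,[-25,0,0],[-8,0,0]],[30,[-25,0,0],[-8,0,0]],[30,[0,0,0],[-8,0,0]],[30,[0,0,0],[-8,0,0]],[30,[0,0,0],[-8,0,0]]]'; python3 - <<'E'
from h import *
go([0.483,0.0656,.235],np.radians(163.4))
E
```

```text
time: 9.4
position: [0.5001, 0.4182, 0.2426]
tool_rot: [-0.551, -0.436, 0.563, -0.435]
ft_force: [-1.1, -0.2, -4.7]
grip_width: 0.0375
pos [0.5001 0.4182 0.2426] jaw deg -14.0 tilt [-0.013 -0.01  -1.   ] F [-1.1 -0.2 -4.7] w 37.5 t 9.4 q [ 0.53  0.55  1.32 -0.    1.28  0.77]
shift mm [ 11.3  68.7 346.2] dist 0.353
turn deg [-177.4   -0.9    1.1] shift after turn [   7.6  -84.4 -342.8]
turn deg [2.6 0.7 0.6] shift after turn [  7.6  84.4 342.8]
```

```bash
python3 -m inch '[[30,[0,0,0],[2.6,0.7,0.6]],[30,[0,9,38],[0,0,0]],[30,[0,9,38],[0,0,0]],[30,[0,9,38],[0,0,0]],[30,[0,9,38],[0,0,0]],[30,[0,9,38],[0,0,0]],[30,[0,9,38],[0,0,0]],[30,[0,9,38],[0,0,0]],[30,[0,9,38],[0,0,0]],[30,[0,9,38],[0,0,0]],[30,[0,0,0],[0,0,0]]]'; python3 - <<'E'
from h import *
go([0.483,0.0656,.235],np.radians(163.4))
E
```

```text
time: 10.78
position: [0.4701, 0.0542, 0.2466]
tool_rot: [-0.563, -0.423, 0.57, -0.423]
ft_force: [-0.6, 0.9, -4.5]
grip_width: 0.0375
pos [0.4701 0.0542 0.2466] jaw deg -16.5 tilt [-0.007 -0.005 -1.   ] F [-0.6  0.9 -4.5] w 37.5 t 10.78 q [-0.12  0.29  1.77 -0.01  1.09  0.17]
shift mm [ 11.4   9.2 -14.6] dist 0.021
turn deg [-179.9   -0.5    0.7] shift after turn [11.6 -9.2 14.6]
turn deg [0.1 0.4 0.3] shift after turn [ 11.6   9.2 -14.6]
```

```bash
python3 -m inch '[[30,[12,9,-14.5],[0.1,0.4,0.3]],[30,[25,0,0],[0,0,0]],[30,[25,0,0],[0,0,0]],[30,[20,0,0],[0,0,0]],[30,[20,0,0],[0,0,0]],[30,[0,0,0],[0,0,0]]]'; python3 - <<'E'
from h import *
go([0.483,0.0656,.1283],np.radians(163.4))
cv2.imwrite("pics/scene2.png",imaging.camera("scene")[:,:,::-1])
a=cv2.imread("pics/scene2.png")[180:310,260:430]
cv2.imwrite("pics/a2.png",cv2.resize(a,None,fx=4.5,fy=4.5,interpolation=cv2.INTER_CUBIC))
c=np.array([.483,.0656]);print("pan centre px",((proj("scene",[*c,.113])-[260,180])*4.5).round(0))
E
```

```text
time: 11.52
position: [0.4859, 0.0748, 0.1399]
tool_rot: [0.568, 0.425, -0.564, 0.424]
ft_force: [0.1, 0.3, -4.2]
grip_width: 0.0373
pos [0.4859 0.0748 0.1399] jaw deg -16.3 tilt [ 0.004  0.005 -1.   ] F [ 0.1  0.3 -4.2] w 37.3 t 11.53 q [-0.08  0.48  1.85  0.01  0.81  0.2 ]
shift mm [11.6 -0.2  9.7] dist 0.015
turn deg [-179.7    0.2   -0.5] shift after turn [11.6  0.1 -9.6]
turn deg [ 0.3 -0.3 -0.1] shift after turn [11.6 -0.1  9.6]
pan centre px [[443. 316.]]
```

View pics/a2.png

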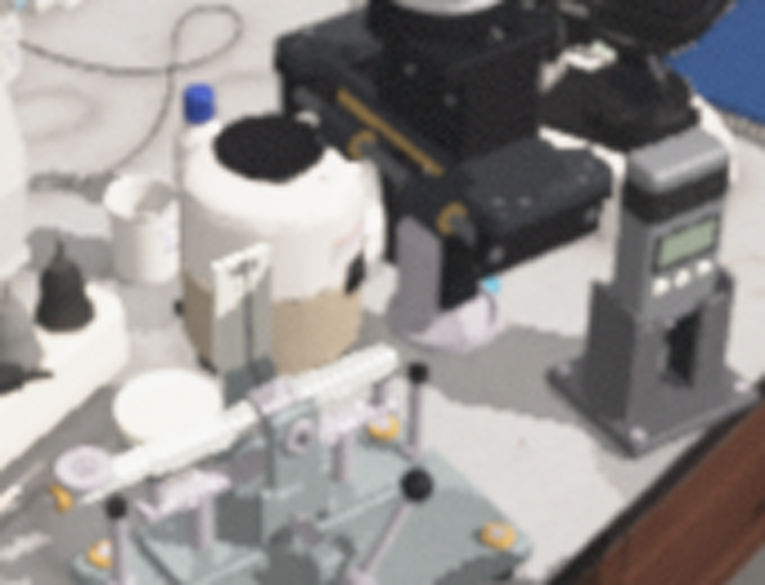

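```bash
python3 -m inch '[[30,[0,0,9.6],[0.3,-0.3,0]],[30,[0,0,0],[0,0,0]],[30,[6,0,0],[0,0,0]],[30,[3,0,0],[0,0,0]],[30,[1,0,0],[0,0,0]]]'; python3 - <<'E'
from h import *
go([0.483,0.0656,.1273],np.radians(163.4))
E
```

```text
time: 12.2
position: [0.4863, 0.0655, 0.1325]
tool_rot: [0.57, 0.42, -0.564, 0.425]
ft_force: [0.4, -0.4, -5.0]
grip_width: 0.0374
pos [0.4863 0.0655 0.1325] jaw deg -16.6 tilt [ 0.011 -0.001 -1.   ] F [ 0.4 -0.4 -5. ] w 37.4 t 12.2 q [-0.09  0.49  1.86 -0.    0.78  0.19]
shift mm [ 5.2 -3.3  0.9] dist 0.006
turn deg [-180.     1.    -0.2] shift after turn [ 5.2  3.2 -0.9]
turn deg [ 0.  -0.1 -0.6] shift after turn [ 5.2 -3.2  0.9]
```

```bash
python3 -m inch '[[30,[0,-3.2,1],[0,0,-0.6]],[30,[2.5,0,0],[0,0,0]],[30,[1.5,0,0],[0,0,0]],[30,[0,0,0],[0,0,0]]]'; python3 - <<'E'
from h import *
go([0.483,0.0656,.1273],np.radians(163.4))
E
```

```text
time: 12.7
position: [0.4828, 0.0654, 0.1281]
tool_rot: [0.567, 0.423, -0.566, 0.422]
ft_force: [-0.9, -0.1, -5.3]
grip_width: 0.0376
pos [0.4828 0.0654 0.1281] jaw deg -16.6 tilt [ 0.     0.002 -1.   ] F [-0.9 -0.1 -5.3] w 37.6 t 12.7 q [-0.1   0.49  1.86  0.    0.78  0.19]
shift mm [ 0.8  0.2 -0.2] dist 0.001
turn deg [-180.    -0.    -0.2] shift after turn [ 0.8 -0.2  0.2]
turn deg [ 0.  -0.1  0. ] shift after turn [ 0.8  0.2 -0.2]
```

```bash
python3 -m inch '[[30,[1,0,0],[0,0,0]],[30,[0.7,0,0],[0,0,0]],[30,[0,0,0],[0,0,0]]]';python3 -m inch '[[30,[0.7,0,0],[0,0,0]],[30,[0.5,0,0],[0,0,0]]]'
```

```text
time: 13.08
position: [0.4829, 0.0654, 0.127]
tool_rot: [0.567, 0.423, -0.566, 0.422]
ft_force: [-1.4, 0.2, -3.1]
grip_width: 0.0372
time: 13.32
position: [0.4829, 0.0653, 0.1265]
tool_rot: [0.567, 0.423, -0.566, 0.423]
ft_force: [-1.7, -0.9, 2.9]
grip_width: 0.0373
```

```bash
python3 -m inch '[[44,[0,0,0],[0,0,0]],[56,[0,0,0],[0,0,0]],[56,[0,0,0],[0,0,0]],[56,[0,0,0],[0,0,0]],[56,[-20,0,0],[0,0,0]],[56,[-30,0,0],[0,0,0]],[56,[-30,0,0],[0,0,0]],[56,[-30,0,0],[0,0,0]],[56,[0,0,0],[0,0,0]]]'; python3 - <<'E'
from h import *
cv2.imwrite("pics/scene3.png",imaging.camera("scene")[:,:,::-1]);cv2.imwrite("pics/top3.png",imaging.camera("top")[:,:,::-1])
go([0.43,0.10,.2],np.radians(73.4))
a=cv2.imread("pics/scene3.png")[180:310,260:430]
cv2.imwrite("pics/a3.png",cv2.resize(a,None,fx=4.5,fy=4.5,interpolation=cv2.INTER_CUBIC))
E
```

```text
time: 14.45
position: [0.4845, 0.065, 0.2394]
tool_rot: [0.569, 0.422, -0.565, 0.423]
ft_force: [0.1, -0.5, -0.1]
grip_width: 0.0558
pos [0.4825 0.0652 0.2371] jaw deg -16.6 tilt [-0.001  0.002 -1.   ] F [ 0.2  0.4 -0.5] w 56.0 t 14.55 q [-0.1   0.32  1.75  0.    1.07  0.19]
shift mm [ 37.2 -60.2 -18.3] dist 0.073
turn deg [-90.   -0.2  -0. ] shift after turn [ 37.1  18.4 -60.3]
turn deg [90.  -0.   0.2] shift after turn [ 37.1 -18.4  60.3]
```

View pics/a3.png

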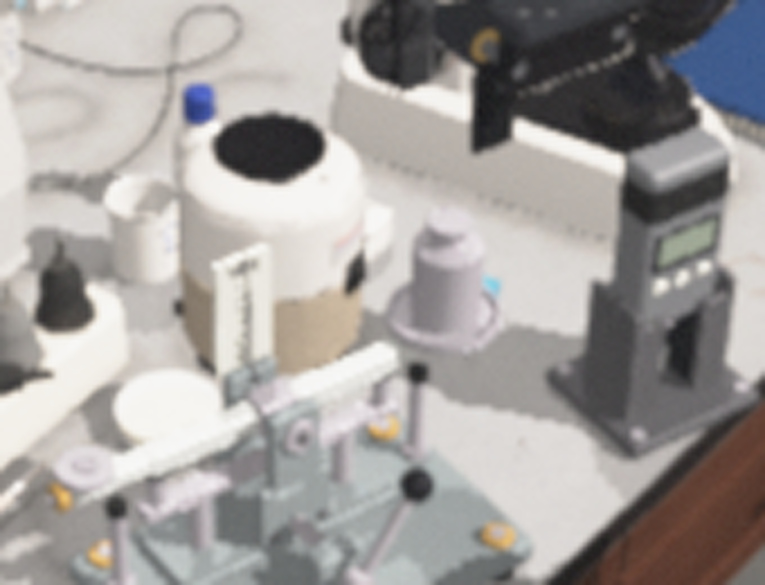

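```bash
python3 - <<'E'
from h import *
p=np.array([.5143,.171]);c,s=np.cos(-.2891),np.sin(-.2891);Q=np.array([[c,-s],[s,c]])
for px in ((352.9,262.9),(286,292.9)):
  for z in (.08,.1,.12,.14):
    w=onz("scene",px,z); print(z,((w[:2]-p)@Q).round(3),proj("top",w).round(1))
for t in ([-.085,-.069],[-.085,.0]): go([*(p+Q@t),.2],np.radians(73.4))
a=cv2.imread("pics/top3.png")[215:305,210:360]
cv2.imwrite("pics/a4.png",cv2.resize(a,None,fx=5,fy=5,interpolation=cv2.INTER_CUBIC))
E
```

```text
0.08 [ 0.    -0.095] [[328.2 262. ]]
0.1 [-0.018 -0.08 ] [[318.6 268.8]]
0.12 [-0.037 -0.066] [[308.7 275.9]]
0.14 [-0.056 -0.051] [[298.4 283.2]]
0.08 [-0.     0.094] [[235.9 236.9]]
0.1 [-0.019  0.104] [[226.9 243.8]]
0.12 [-0.038  0.114] [[217.5 251. ]]
0.14 [-0.057  0.124] [[207.8 258.4]]
pos [0.4825 0.0652 0.2371] jaw deg -16.6 tilt [-0.001  0.002 -1.   ] F [ 0.2  0.4 -0.5] w 56.0 t 14.55 q [-0.1   0.32  1.75  0.    1.07  0.19]
shift mm [ 37.3 -84.6 -41.4] dist 0.101
turn deg [-90.   -0.2  -0. ] shift after turn [ 37.1  41.5 -84.7]
turn deg [90.  -0.   0.2] shift after turn [ 37.1 -41.5  84.7]
pos [0.4825 0.0652 0.2371] jaw deg -16.6 tilt [-0.001  0.002 -1.   ] F [ 0.2  0.4 -0.5] w 56.0 t 14.55 q [-0.1   0.32  1.75  0.    1.07  0.19]
shift mm [  37.4  -84.7 -110.4] dist 0.144
turn deg [-90.   -0.2  -0. ] shift after turn [ 37.1 110.5 -84.8]
turn deg [90.  -0.   0.2] shift after turn [  37.1 -110.5   84.8]
```

View pics/a4.png

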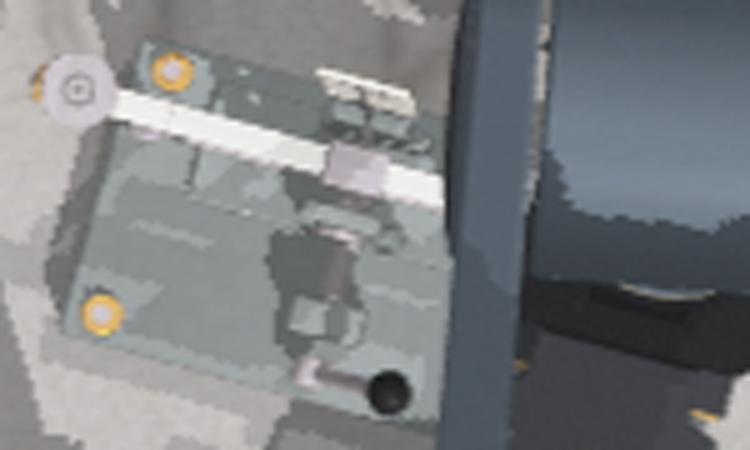

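```bash
python3 -m inch '[[0,[0,0,0],[10,0,0]],[0,[0,0,0],[10,0,0]],[0,[0,0,0],[10,0,0]],[0,[0,0,0],[10,0,0]],[0,[0,0,0],[10,0,0]],[0,[0,0,0],[10,0,0]],[0,[0,0,0],[10,0,0]],[0,[0,0,0],[10,0,0]],[0,[0,-20,40],[10,0,0]],[0,[0,-20,40],[0,0,0]],[0,[0,0,0],[0,0,0]]]'; python3 - <<'E'
from h import *
go([.4132,.129,.078],np.radians(73.4))
E
```

```text
time: 15.92
position: [0.4017, 0.125, 0.2213]
tool_rot: [-0.682, 0.122, 0.711, 0.121]
ft_force: [0.9, -1.1, 0.4]
grip_width: 0.0009
pos [0.4017 0.125  0.2213] jaw deg -109.8 tilt [-0.041  0.005 -0.999] F [ 0.9 -1.1  0.4] w 0.9 t 15.93 q [0.03 0.27 1.9  0.01 1.02 1.94]
shift mm [142.7  -9.  -15.2] dist 0.144
turn deg [176.8  -0.7  -3.6] shift after turn [143.3   7.2   9.9]
turn deg [-3.2  2.3 -0.4] shift after turn [143.3  -7.2  -9.9]
```

```bash
python3 -m inch '[[0,[0,-7,-10],[-3.2,2.3,-0.4]],[0,[0,0,0],[0,0,0]],[0,[25,0,0],[0,0,0]],[0,[25,0,0],[0,0,0]],[0,[25,0,0],[0,0,0]],[0,[15,0,0],[0,0,0]],[0,[0,0,0],[0,0,0]]]'; python3 - <<'E'
from h import *
go([.4132,.129,.078],np.radians(73.4))
E
```

```text
time: 16.8
position: [0.4152, 0.1247, 0.1243]
tool_rot: [-0.697, 0.105, 0.702, 0.103]
ft_force: [-0.2, -0.2, -1.4]
grip_width: 0.0006
pos [0.4152 0.1247 0.1243] jaw deg -106.9 tilt [-0.007 -0.002 -1.   ] F [-0.2 -0.2 -1.4] w 0.6 t 16.8 q [ 0.03  0.45  1.99 -0.    0.7   1.9 ]
shift mm [46.3 -3.7  2.9] dist 0.047
turn deg [179.7  -0.4  -0.5] shift after turn [46.3  3.5 -3.1]
turn deg [-0.3  0.3 -0.2] shift after turn [46.3 -3.5  3.1]
```

```bash
python3 -m inch '[[0,[20,-3.5,3],[-0.3,0.3,-0.2]],[0,[16,0,0],[0,0,0]],[0,[10,0,0],[0,0,0]],[0,[0,0,0],[0,0,0]]]'; python3 - <<'E'
from h import *
go([.436,.2056,.078],np.radians(73.4))
E
```

```text
time: 17.3
position: [0.4163, 0.1278, 0.0782]
tool_rot: [0.701, -0.104, -0.698, -0.103]
ft_force: [0.4, 0.0, 1.0]
grip_width: 0.0005
pos [0.4163 0.1278 0.0782] jaw deg -106.8 tilt [ 0.003 -0.001 -1.   ] F [0.4 0.  1. ] w 0.5 t 17.3 q [ 0.04  0.55  2.03 -0.    0.56  1.91]
shift mm [  0.2 -80.2   3.6] dist 0.08
turn deg [179.8   0.    0.3] shift after turn [ 0.2 80.2 -3.3]
turn deg [-0.2 -0.2  0. ] shift after turn [  0.2 -80.2   3.3]
```

```bash
python3 -m inch '[[0,[0,-8,2],[0,0,0]],[0,[0,-8,1],[0,0,0]],[0,[0,-8,0],[0,0,0]],[0,[0,-8,0],[0,0,0]]]';python3 -m inch '[[0,[0,-8,0],[0,0,0]],[0,[0,-8,0],[0,0,0]],[0,[0,-8,0],[0,0,0]],[0,[0,-8,0],[0,0,0]]]'; python3 - <<'E'
from h import *
go([.436,.2056,.078],np.radians(73.4))
E
```

```text
time: 17.8
position: [0.4235, 0.1608, 0.0799]
tool_rot: [0.701, -0.104, -0.698, -0.103]
ft_force: [-0.8, -1.9, 1.9]
grip_width: 0.0006
time: 18.3
position: [0.4334, 0.1939, 0.08]
tool_rot: [0.701, -0.103, -0.698, -0.103]
ft_force: [-0.7, -2.0, -2.2]
grip_width: 0.0004
pos [0.4334 0.1939 0.08  ] jaw deg -106.8 tilt [ 0.005 -0.001 -1.   ] F [-0.7 -2.  -2.2] w 0.4 t 18.3 q [ 0.19  0.57  1.93 -0.    0.63  2.05]
shift mm [  2.  -12.    0.9] dist 0.012
turn deg [179.8   0.    0.5] shift after turn [ 2.  12.  -0.9]
turn deg [-0.2 -0.3  0. ] shift after turn [  2.  -12.    0.9]
```

Pushing with 2 N as expected; go on to the stop.

```bash
python3 -m inch '[[0,[2,-7,1],[0,0,0]],[0,[0,-4,0],[0,0,0]]]';python3 -m inch '[[0,[0,-3,0],[0,0,0]],[0,[0,-2,0],[0,0,0]]]';python3 -m inch '[[0,[0,-2,0],[0,0,0]],[0,[0,-2,0],[0,0,0]]]'
```

```text
time: 18.55
position: [0.4361, 0.2053, 0.0776]
tool_rot: [0.701, -0.103, -0.698, -0.102]
ft_force: [0.0, -2.9, -1.0]
grip_width: 0.0006
time: 18.8
position: [0.4367, 0.21, 0.0772]
tool_rot: [0.701, -0.104, -0.698, -0.102]
ft_force: [-0.4, -6.3, 0.6]
grip_width: 0.0006
time: 19.05
position: [0.4366, 0.2107, 0.077]
tool_rot: [0.7, -0.105, -0.7, -0.098]
ft_force: [1.1, -11.9, 2.4]
grip_width: 0.0005
```

```bash
python3 -m inch '[[0,[0,10,0],[0,0,0]],[0,[0,8,-5],[0,0,0]],[0,[-20,0,0],[0,0,0]],[0,[-30,0,0],[0,0,0]],[0,[-35,0,0],[0,0,0]],[60,[-35,0,0],[0,0,0]],[60,[-30,0,0],[0,0,0]],[60,[0,0,0],[0,0,0]]]'; python3 - <<'E'
from h import *
for c in ("scene","top"): cv2.imwrite(f"pics/{c}5.png",imaging.camera(c)[:,:,::-1])
for c in("scene","top"): 
  for t in ("lever_knob","anvil_mark","gauge_tip","gauge","cradle","weight_500"): print(c,t,[(np.round(d["pixel"],1).tolist(),round(d["confidence"],2)) for d in imaging.tip_of(c,t)[:2]])
p=np.array([.5143,.171]);c,s=np.cos(-.2891),np.sin(-.2891);Q=np.array([[c,-s],[s,c]])
print("knob expect",proj("scene",[*(p+Q@[-.08,.035]),.0892]),proj("top",[*(p+Q@[-.08,.035]),.0892]))
print("anvil up expect",proj("scene",[*(p+Q@[0,.109]),.126]),proj("top",[*(p+Q@[0,.109]),.126]))
a=cv2.imread("pics/scene5.png")[190:330,250:430]; b=cv2.imread("pics/top5.png")[240:330,340:440]
a=cv2.resize(a,None,fx=3,fy=3,interpolation=cv2.INTER_CUBIC);b=cv2.resize(b,(260,234),interpolation=cv2.INTER_CUBIC)
b=cv2.copyMakeBorder(b,0,a.shape[0]-234,0,0,0)
cv2.imwrite("pics/a5.png",cv2.hconcat([a,b]))
E
```

```text
time: 20.05
position: [0.4392, 0.1924, 0.2323]
tool_rot: [0.701, -0.104, -0.698, -0.103]
ft_force: [0.0, -0.0, -0.2]
grip_width: 0.0229
scene lever_knob [([324.3, 299.2], 0.62)]
scene anvil_mark [([278.7, 281.2], 0.7)]
scene gauge_tip [([400.8, 259.5], 0.92)]
scene gauge [([403.9, 263.4], 0.75)]
scene cradle [([405.1, 266.2], 0.68), ([275.6, 279.5], 0.67)]
scene weight_500 [([360.2, 254.1], 0.82), ([266.8, 377.4], 0.77)]
top lever_knob []
top anvil_mark [([224.6, 230.2], 0.71), ([340.0, 260.1], 0.48)]
top gauge_tip []
top gauge [([396.5, 291.0], 0.94), ([300.3, 199.6], 0.31)]
top cradle [([398.6, 290.8], 0.7)]
top weight_500 [([157.2, 234.6], 0.68), ([336.8, 264.1], 0.63)]
knob expect [[326.99657274 300.24551177]] [[252.90032282 283.85192788]]
anvil up expect [[278.98280471 280.2876664 ]] [[225.13011794 232.1874444 ]]
```

View pics/a5.png

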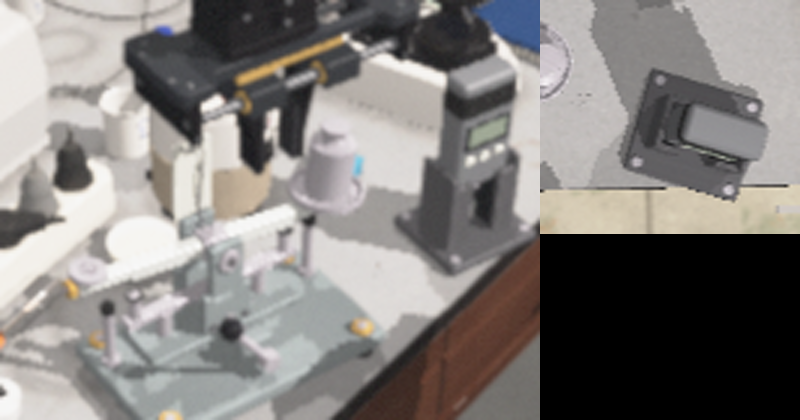

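```bash
python3 - <<'E'
from h import *
f=lambda u,v:(340+(u-540)/2.6,240+v/2.6)
B=np.array([onz("top",f(*q),.006)[:2] for q in ((659,79),(754,104),(729,190),(637,162))]); ctr=B.mean(0)
d1=B[0]-B[1]; d1b=B[3]-B[2]; print(B.round(4).tolist(),"ctr",ctr.round(4),"y-axis deg",[np.degrees(np.arctan2(*d[::-1])).round(1) for d in (d1,d1b)],np.linalg.norm(d1),np.linalg.norm(B[1]-B[2]),"x deg",[np.degrees(np.arctan2(*d[::-1])).round(1) for d in (B[0]-B[3],B[1]-B[2])])
g=onz("top",f(727,131),.172);print("gauge top ctr",g.round(4))
# scene mask of gauge top: case top face centre in scene crop ~ (480,72)
print("scene top ctr",onz("scene",(250+482/3,190+70/3),.172).round(4))
print("tip net scene z.017",onz("scene",(401.5,260),.017).round(4))
go([ctr[0],ctr[1],.26],np.radians(-17))
E
```

```text
[[0.4725, -0.0415], [0.451, -0.1171], [0.383, -0.0946], [0.4067, -0.0219]] ctr [ 0.4283 -0.0688] y-axis deg [np.float64(74.1), np.float64(72.0)] 0.07856437085471776 0.07159229715977793 x deg [np.float64(-16.6), np.float64(-18.3)]
gauge top ctr [ 0.4278 -0.0681  0.172 ]
scene top ctr [ 0.4287 -0.0686  0.172 ]
tip net scene z.017 [ 0.441  -0.0706  0.017 ]
pos [0.4372 0.1921 0.2298] jaw deg -106.8 tilt [-0.002 -0.004 -1.   ] F [-0.5 -0.9 -0.2] w 59.7 t 20.75 q [ 0.18  0.32  1.78 -0.    1.04  2.05]
shift mm [-29.2 252.3 -67.1] dist 0.263
turn deg [-89.8   0.2  -0.2] shift after turn [-30.2  67.8 252. ]
turn deg [90.2 -0.2 -0.2] shift after turn [ -30.2  -67.8 -252. ]
```

```bash
python3 -m inch '[[60,[-10,0,0],[-10,0,0]],[60,[-10,0,0],[-10,0,0]],[60,[-10,0,0],[-10,0,0]],[60,[0,0,0],[-10,0,0]],[60,[0,0,0],[-10,0,0]],[60,[0,0,0],[-10,0,0]],[60,[0,0,0],[-10,0,0]],[60,[0,0,0],[-10,0,0]],[60,[0,0,0],[-10,0,0]],[60,[0,0,0],[0,0,0]]]'; python3 - <<'E'
from h import *
go([.4298,-.0637,.25],np.radians(-17.3))
E
```

```text
time: 22.0
position: [0.4371, 0.1923, 0.261]
tool_rot: [-0.556, -0.435, 0.558, -0.436]
ft_force: [-0.2, 0.9, 0.1]
grip_width: 0.06
pos [0.4371 0.1923 0.261 ] jaw deg -13.9 tilt [-0.001 -0.003 -1.   ] F [-0.2  0.9  0.1] w 60.0 t 22.0 q [ 0.18  0.28  1.74 -0.    1.12  0.43]
shift mm [ 11.9  54.6 250.2] dist 0.256
turn deg [ 3.4  0.2 -0. ] shift after turn [ 11.   69.2 246.6]
turn deg [-176.6    0.     0.3] shift after turn [  11.   -69.2 -246.6]
```

```bash
python3 -m inch '[[60,[0,0,0],[3.4,0.2,0]],[60,[0,10,35],[0,0,0]],[60,[0,10,35],[0,0,0]],[60,[0,10,35],[0,0,0]],[60,[0,10,35],[0,0,0]],[60,[0,10,35],[0,0,0]],[60,[0,9,35],[0,0,0]],[60,[0,9,25],[0,0,0]],[60,[0,0,0],[0,0,0]]]'; python3 - <<'E'
from h import *
go([.4298,-.0637,.25],np.radians(-17.3))
E
```

```text
time: 23.12
position: [0.4301, -0.0592, 0.2619]
tool_rot: [0.577, 0.409, -0.574, 0.412]
ft_force: [-0.3, 0.0, 0.0]
grip_width: 0.0599
pos [ 0.4301 -0.0592  0.2619] jaw deg -19.0 tilt [ 0.005 -0.001 -1.   ] F [-0.3  0.   0. ] w 59.9 t 23.12 q [-0.4   0.21  1.84  0.    1.09 -0.06]
shift mm [11.9  1.1  4.4] dist 0.013
turn deg [-1.7 -0.1 -0.3] shift after turn [11.9  1.1  4.4]
turn deg [ 1.783e+02 -5.000e-01  1.000e-01] shift after turn [11.9 -1.1 -4.4]
```

```bash
python3 -m inch '[[60,[12,1,4.4],[-1.7,0,-0.3]],[60,[0,0,0],[0,0,0]],[60,[20,0,0],[0,0,0]],[60,[20,0,0],[0,0,0]],[60,[20,0,0],[0,0,0]],[60,[20,0,0],[0,0,0]],[60,[10,0,0],[0,0,0]],[60,[0,0,0],[0,0,0]]]'; python3 - <<'E'
from h import *
go([.4298,-.0637,.132],np.radians(-17.3))
E
```

```text
time: 24.12
position: [0.4295, -0.0574, 0.1561]
tool_rot: [0.569, 0.422, -0.568, 0.419]
ft_force: [0.1, -0.2, -0.1]
grip_width: 0.0598
pos [ 0.4295 -0.0574  0.1561] jaw deg -17.0 tilt [-0.001  0.004 -1.   ] F [ 0.1 -0.2 -0.1] w 59.8 t 24.12 q [-0.39  0.39  1.97  0.    0.79 -0.1 ]
shift mm [24.1  2.2  6. ] dist 0.025
turn deg [ 0.3 -0.2  0.1] shift after turn [24.1  2.2  5.9]
turn deg [-179.7   -0.2   -0.3] shift after turn [24.1 -2.2 -5.9]
```

```bash
python3 -m inch '[[60,[0,2,6],[0.3,-0.2,0]],[60,[12,0,0],[0,0,0]],[60,[12,0,0],[0,0,0]],[60,[0,0,0],[0,0,0]],[40,[0,0,0],[0,0,0]]]'; python3 - <<'E'
from h import *
go([.4298,-.0637,.132],np.radians(-17.3))
E
```

```text
time: 24.75
position: [0.4308, -0.0645, 0.1317]
tool_rot: [0.57, 0.418, -0.57, 0.42]
ft_force: [-0.1, 0.2, 0.6]
grip_width: 0.0555
pos [ 0.4308 -0.0645  0.1317] jaw deg -17.3 tilt [ 0.001 -0.001 -1.   ] F [-0.1  0.2  0.6] w 55.5 t 24.75 q [-0.41  0.44  1.99 -0.    0.72 -0.1 ]
shift mm [-0.3 -1.2 -0.5] dist 0.001
turn deg [-0.   0.  -0.1] shift after turn [-0.3 -1.2 -0.5]
turn deg [ 1.8e+02 -1.0e-01 -1.0e-01] shift after turn [-0.3  1.2  0.5]
```

```bash
python3 -m inch '[[20,[0,-1,0],[0,0,0]],[20,[0,0,0],[0,0,0]],[20,[0,0,0],[0,0,0]],[20,[0,0,0],[0,0,0]],[20,[0,0,0],[0,0,0]],[20,[0,0,0],[0,0,0]],[20,[0,0,0],[0,0,0]]]' 45; python3 - <<'E'
from h import *
go([.4298,-.0637,.132],np.radians(-17.3))
E
```

```text
time: 25.62
position: [0.4298, -0.0641, 0.132]
tool_rot: [0.57, 0.418, -0.569, 0.42]
ft_force: [-0.3, 1.3, -1.7]
grip_width: 0.0276
pos [ 0.4298 -0.0641  0.132 ] jaw deg -17.3 tilt [ 0.001 -0.001 -1.   ] F [-0.3  1.3 -1.7] w 27.6 t 25.62 q [-0.41  0.43  1.99 -0.    0.72 -0.1 ]
shift mm [ 0.  -0.1 -0.4] dist 0.0
turn deg [-0.   0.1 -0.1] shift after turn [ 0.  -0.1 -0.4]
turn deg [ 1.8e+02 -2.0e-01 -1.0e-01] shift after turn [0.  0.1 0.4]
```

```bash
python3 -m inch '[[20,[-8,0,0],[0,0,0]],[20,[-12,0,0],[0,0,0]],[20,[-12,0,0],[0,0,0]],[20,[-12,0,0],[0,0,0]],[20,[0,0,0],[0,0,0]]]'; python3 - <<'E'
from h import *
go([.4298,-.0637,.345],np.radians(-17.3))
E
```

```text
time: 26.25
position: [0.4296, -0.064, 0.1796]
tool_rot: [0.57, 0.418, -0.569, 0.42]
ft_force: [0.1, 0.7, -2.4]
grip_width: 0.0279
pos [ 0.4296 -0.064   0.1796] jaw deg -17.3 tilt [ 0.002 -0.002 -1.   ] F [ 0.1  0.7 -2.4] w 27.9 t 26.25 q [-0.41  0.34  1.94 -0.    0.85 -0.1 ]
shift mm [-165.4    0.5   -0.2] dist 0.165
turn deg [-0.   0.1 -0.1] shift after turn [-1.654e+02  1.000e-01 -3.000e-01]
turn deg [ 1.8e+02 -2.0e-01 -1.0e-01] shift after turn [-1.654e+02 -1.000e-01  3.000e-01]
```

```bash
python3 -m inch '[[20,[-20,0,0],[0,0,0]],[20,[-30,0,0],[0,0,0]],[20,[-30,0,0],[0,0,0]],[20,[-30,0,0],[0,0,0]],[20,[-30,0,0],[0,0,0]],[20,[-25,0,0],[0,0,0]],[20,[0,0,0],[0,0,0]]]'; python3 - <<'E'
from h import *
go([.5472,.2808,.345],np.radians(-17))
E
```

```text
time: 27.12
position: [0.4264, -0.0626, 0.3477]
tool_rot: [-0.569, -0.42, 0.571, -0.418]
ft_force: [0.2, 0.1, -2.9]
grip_width: 0.0276
pos [ 0.4264 -0.0626  0.3477] jaw deg -17.3 tilt [-0.004  0.001 -1.   ] F [ 0.2  0.1 -2.9] w 27.6 t 27.12 q [-0.41  0.11  1.7  -0.    1.33 -0.1 ]
shift mm [   2.6   12.9 -363.8] dist 0.364
turn deg [-0.3  0.   0.3] shift after turn [   2.7   15.1 -363.7]
turn deg [179.7   0.4  -0. ] shift after turn [  2.7 -15.1 363.7]
```

```bash
python3 -m inch '[[20,[0,1,-35],[0,0,0.3]],[20,[0,1,-35],[0,0,0]],[20,[0,1,-35],[0,0,0]],[20,[0,1,-35],[0,0,0]],[20,[0,1,-35],[0,0,0]],[20,[0,1,-35],[0,0,0]],[20,[0,1,-35],[0,0,0]],[20,[0,1,-35],[0,0,0]],[20,[0,1,-35],[0,0,0]],[20,[0,1,-30],[0,0,0]],[20,[0,0,0],[0,0,0]]]'; python3 - <<'E'
from h import *
go([.5472,.2808,.275],np.radians(-17))
E
```

```text
time: 28.5
position: [0.5319, 0.2724, 0.3224]
tool_rot: [-0.559, -0.424, 0.582, -0.411]
ft_force: [0.1, -0.3, -2.8]
grip_width: 0.0282
pos [0.5319 0.2724 0.3224] jaw deg -17.6 tilt [-0.038 -0.005 -0.999] F [ 0.1 -0.3 -2.8] w 28.2 t 28.5 q [0.28 0.41 1.35 0.01 1.42 0.59]
shift mm [ 46.7  13.6 -13.4] dist 0.05
turn deg [-0.5  0.9  2. ] shift after turn [ 47.4  12.1 -12.5]
turn deg [179.4   3.1  -1.4] shift after turn [ 47.4 -12.1  12.5]
```

```bash
python3 -m inch '[[20,[0,12,-12.5],[-0.5,0.9,2]],[20,[0,0,0],[0,0,0]],[20,[15,0,0],[0,0,0]],[20,[15,0,0],[0,0,0]],[20,[10,0,0],[0,0,0]],[20,[0,0,0],[0,0,0]]]'; python3 - <<'E'
from h import *
go([.5472,.2808,.275],np.radians(-17))
E
```

```text
time: 29.25
position: [0.5454, 0.2775, 0.275]
tool_rot: [-0.567, -0.42, 0.571, -0.42]
ft_force: [1.1, -0.3, -3.0]
grip_width: 0.0275
pos [0.5454 0.2775 0.275 ] jaw deg -17.2 tilt [-0.005 -0.004 -1.   ] F [ 1.1 -0.3 -3. ] w 27.5 t 29.25 q [ 0.29  0.46  1.4  -0.    1.29  0.59]
shift mm [-0.   0.7 -3.6] dist 0.004
turn deg [-0.2  0.3  0.2] shift after turn [ 0.   0.7 -3.6]
turn deg [179.8   0.4  -0.5] shift after turn [ 0.  -0.7  3.6]
```

```bash
python3 -m inch '[[20,[0,0.7,-3.6],[-0.2,0.3,0.2]],[20,[0,0,0],[0,0,0]],[20,[8,0,0],[0,0,0]],[20,[8,0,0],[0,0,0]],[20,[4,0,0],[0,0,0]],[20,[0,0,0],[0,0,0]]]'; python3 - <<'E'
from h import *
go([.5472,.2808,.255],np.radians(-17))
im=imaging.camera("scene"); cv2.imwrite("pics/scene6.png",im[:,:,::-1])
print([(np.round(d["pixel"],1).tolist(),round(d["confidence"],2)) for t in("gauge_tip","anvil_mark") for d in imaging.tip_of("scene",t)[:2]])
o=get_obs();M=R.from_quat(o["tool_rot"]).as_matrix();tip=o["position"]+M@[.115,0,.0046]
print("tip expect",tip.round(4),proj("scene",tip).round(1))
a=cv2.imread("pics/scene6.png")[210:310,225:345]
cv2.imwrite("pics/a6.png",cv2.resize(a,None,fx=6,fy=6,interpolation=cv2.INTER_CUBIC))
E
```

```text
time: 30.0
position: [0.548, 0.2813, 0.2546]
tool_rot: [0.569, 0.421, -0.567, 0.421]
ft_force: [0.7, 0.1, -2.4]
grip_width: 0.0277
pos [0.548  0.2813 0.2546] jaw deg -17.0 tilt [ 0.002  0.001 -1.   ] F [ 0.7  0.1 -2.4] w 27.7 t 30.0 q [0.29 0.48 1.42 0.   1.24 0.59]
shift mm [-0.4 -0.6  0.7] dist 0.001
turn deg [ 0.  -0.1 -0.1] shift after turn [-0.4 -0.6  0.7]
turn deg [-1.8e+02  1.0e-01 -2.0e-01] shift after turn [-0.4  0.6 -0.7]
[([274.4, 275.2], 0.7), ([278.2, 280.9], 0.92)]
tip expect [0.5475 0.2772 0.1403] [[277.4 275.4]]
```

View pics/a6.png

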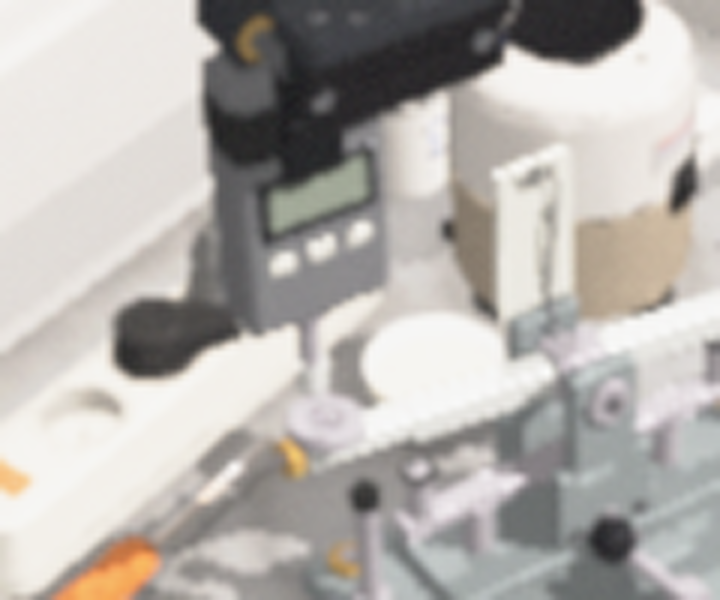

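```bash
python3 -m inch '[[20,[0,-1.6,0],[0,0,0]],[20,[4,0,0],[0,0,0]],[20,[4,0,0],[0,0,0]],[20,[2,0,0],[0,0,0]],[20,[0,0,0],[0,0,0]]]'; python3 -m inch '[[20,[1.5,0,0],[0,0,0]],[20,[1,0,0],[0,0,0]]]';python3 -m inch '[[20,[1,0,0],[0,0,0]],[20,[1,0,0],[0,0,0]]]';python3 -m inch '[[20,[1,0,0],[0,0,0]],[20,[1,0,0],[0,0,0]]]'; python3 - <<'E'
from h import *
go([.5462,.2810,.2293],np.radians(-17))
E
```

```text
time: 30.78
position: [0.547, 0.282, 0.245]
tool_rot: [0.57, 0.42, -0.567, 0.421]
ft_force: [0.2, -0.8, -2.2]
grip_width: 0.0273
time: 31.02
position: [0.5472, 0.282, 0.2425]
tool_rot: [0.57, 0.42, -0.567, 0.421]
ft_force: [-0.1, -0.1, -2.8]
grip_width: 0.0276
time: 31.28
position: [0.5473, 0.2821, 0.241]
tool_rot: [0.57, 0.42, -0.566, 0.421]
ft_force: [-1.0, 0.9, 1.3]
grip_width: 0.0274
time: 31.52
position: [0.5473, 0.2822, 0.2404]
tool_rot: [0.57, 0.42, -0.566, 0.421]
ft_force: [-2.0, -0.6, 1.0]
grip_width: 0.0277
pos [0.5473 0.2822 0.2404] jaw deg -17.0 tilt [ 0.006  0.003 -1.   ] F [-2.  -0.6  1. ] w 27.7 t 31.52 q [0.29 0.49 1.44 0.   1.2  0.59]
shift mm [11.1 -0.8  1.6] dist 0.011
turn deg [ 0.  -0.2 -0.3] shift after turn [11.1 -0.7  1.5]
turn deg [-180.     0.4   -0.4] shift after turn [11.1  0.7 -1.5]
```

```bash
python3 -m inch '[[20,[1.5,0,0],[0,-0.2,-0.3]],[20,[1.5,0,0],[0,0,0]],[20,[1.5,0,0],[0,0,0]]]'; python3 -m inch '[[20,[1.5,0,0],[0,0,0]],[20,[1.5,0,0],[0,0,0]],[20,[1.5,0,0],[0,0,0]]]'; python3 - <<'E'
from h import *
go([.5462,.2810,.2293],np.radians(-17))
E
```

```text
time: 31.9
position: [0.548, 0.2829, 0.2366]
tool_rot: [0.569, 0.421, -0.567, 0.421]
ft_force: [-1.0, 1.5, 1.8]
grip_width: 0.0276
time: 32.28
position: [0.5482, 0.2835, 0.2318]
tool_rot: [0.57, 0.421, -0.567, 0.42]
ft_force: [-1.0, 0.4, 1.9]
grip_width: 0.0275
pos [0.5482 0.2835 0.2318] jaw deg -17.0 tilt [ 0.002  0.004 -1.   ] F [-1.   0.4  1.9] w 27.5 t 32.27 q [0.29 0.51 1.45 0.   1.19 0.59]
shift mm [ 2.5 -1.2  2.9] dist 0.004
turn deg [ 0.  -0.2 -0.1] shift after turn [ 2.5 -1.2  2.9]
turn deg [-1.8e+02  1.0e-01 -4.0e-01] shift after turn [ 2.5  1.2 -2.9]
```

```bash
python3 -m inch '[[20,[1.5,-0.8,2],[0,-0.2,-0.1]],[20,[1,0,0],[0,0,0]],[20,[0,0,0],[0,0,0]],[20,[0,0,0],[0,0,0]]]'; python3 - <<'E'
from h import *
im=imaging.camera("scene"); cv2.imwrite("pics/scene7.png",im[:,:,::-1])
go([.5462,.2810,.2293],np.radians(-17))
print([(t,np.round(d["pixel"],1).tolist(),round(d["confidence"],2)) for t in("gauge_tip","anvil_mark") for d in imaging.tip_of("scene",t)[:2]])
print("anvil level",proj("scene",[.5457,.2764,.115]))
a=cv2.imread("pics/scene7.png")[210:310,225:345]
cv2.imwrite("pics/a7.png",cv2.resize(a,None,fx=6,fy=6,interpolation=cv2.INTER_CUBIC))
E
```

```text
time: 32.78
position: [0.5479, 0.2826, 0.2295]
tool_rot: [0.57, 0.421, -0.567, 0.42]
ft_force: [-0.7, 2.2, 1.7]
grip_width: 0.0277
pos [0.5479 0.2827 0.2295] jaw deg -17.0 tilt [ 0.002  0.003 -1.   ] F [-1.4  1.2  1.8] w 27.7 t 32.83 q [0.29 0.51 1.45 0.   1.18 0.59]
shift mm [ 0.2 -1.2  2.1] dist 0.002
turn deg [ 0.  -0.2 -0.1] shift after turn [ 0.2 -1.2  2.1]
turn deg [-1.8e+02  1.0e-01 -3.0e-01] shift after turn [ 0.2  1.2 -2.1]
[('gauge_tip', [273.7, 284.7], 0.79), ('anvil_mark', [273.0, 283.6], 0.86)]
anvil level [[278.86445244 284.13127065]]
```

View pics/a7.png

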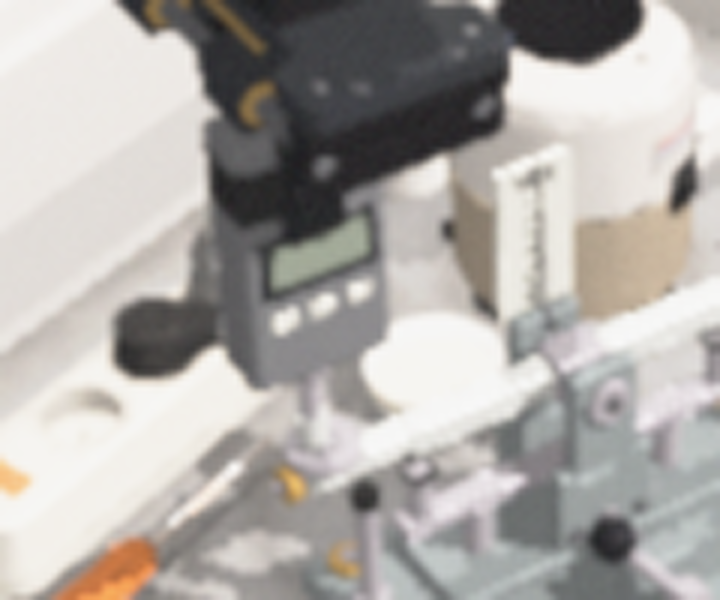

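```bash
python3 -m inch '[[20,[0,0,0],[0,0,0]],[20,[0,0,0],[0,0,0]],[20,[0,0,0],[0,0,0]],[20,[0,0,0],[0,0,0]],[20,[0,0,0],[0,0,0]],[20,[0,0,0],[0,0,0]],[20,[0,0,0],[0,0,0]],[20,[0,0,0],[0,0,0]]]'; python3 - <<'E'
from h import *
go([.5462,.2810,.2293],np.radians(-17))
L=[cv2.imread(f"pics/{n}.png")[228:268,298:330] for n in("scene3","scene6")]
im=imaging.camera("scene")[:,:,::-1]; cv2.imwrite("pics/scene8.png",im); L.append(im[228:268,298:330])
t=imaging.camera("top")[:,:,::-1]; cv2.imwrite("pics/top8.png",t)
L.append(cv2.imread("pics/top3.png")[215:255,265:297]);L.append(t[215:255,265:297])
cv2.imwrite("pics/a8.png",cv2.resize(cv2.hconcat([np.ascontiguousarray(x) for x in L]),None,fx=5,fy=5,interpolation=cv2.INTER_CUBIC))
E
```

```text
time: 33.92
position: [0.5479, 0.2826, 0.2296]
tool_rot: [0.57, 0.421, -0.567, 0.42]
ft_force: [-0.5, 0.9, 2.9]
grip_width: 0.0279
pos [0.5479 0.2826 0.2296] jaw deg -17.0 tilt [ 0.002  0.003 -1.   ] F [-0.5  0.9  2.9] w 27.9 t 33.92 q [0.29 0.51 1.45 0.   1.18 0.59]
shift mm [ 0.3 -1.2  2.1] dist 0.002
turn deg [ 0.  -0.2 -0.1] shift after turn [ 0.3 -1.2  2.1]
turn deg [-1.8e+02  1.0e-01 -3.0e-01] shift after turn [ 0.3  1.2 -2.1]
```

View pics/a8.png

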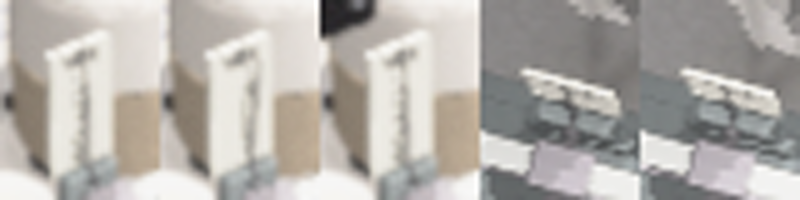

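```bash
python3 -c "
from rig import robot; print(robot.hand_in())"
```

```text
the job is handed in; nothing more can be done
None
```

I finished the job and handed it in at about 34 s. The arm was still holding the gauge upright on the anvil with the beam floating level.

- **Weight:** I stood the 500 g weight in the pan while the beam was still arrested. A picture after release shows it standing inside the rim.
- **Lever:** I pushed the arrest lever to its end stop. The side force rose to about 12 N while the tool stopped moving. The camera then showed the lever leaning left and the pan end sunk.
- **Gauge:** I gripped the gauge by its rubber top and lifted it straight out. It first touched the anvil with the tip at about 126 mm, as expected with the pan end down. I pressed it down 11 mm to level.
- **Last checks:**
  - The pointer stands where it stood when the beam was arrested level. This is a visual match; the individual ticks cannot be read at camera resolution.
  - The pose did not change over a further second of holding.
  - The push on the anvil, net of the gauge's weight, works out at about 4.5 to 5.6 N. The readings are noisy, but this agrees with the beam floating.
  - The tool is about 0.2° off vertical.
- **Disagreements:** By arm position the tip is about 2 mm off the ring's centre, still inside the 12 mm ring; in the picture it is within about 1 pixel of it. The trained network put both the tip and the mark about 5 pixels to the left of that, and I did not follow it.
- **Not checked:** I did not measure the loose items or the other two weights again at the end. No move came near the loose items. At the tray, nothing suggested I had touched the other weights.

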